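# Slide the wax blank under the drill guide

## Robot

A 6-joint arm with a two-finger parallel gripper is mounted at the origin on a cart in front of the work surface, level with it; the furniture and walls round the work are solid. World frame = base frame: x ahead of the robot, y to its left, z up, the work surface at z = 0. Lengths are in mm, angles in rad, forces in N, time in s.
With the tool pointing down it reaches from about 300 to 775 mm from the base axis. Payload 14.6 kg.
Tool frame: the origin (TCP) lies at the very end of the fingers, on their centre line; the grasp point (between the pads) lies 19 mm behind it; z points along the fingers, y is the line along which they close (so a half turn about z gives the same grasp; the last joint's range is limited). The gripper opens to 94 mm and grips with 3 to 60 N. Pads are 16 mm wide; open, the fingers measure 119 mm over their backs; the gripper's body (75 mm by 177 mm) begins 78 mm behind the grasp point.
Start: joints at [1.045, 0.3, 1.521, -0, 1.321, -0.067], TCP at [243.576, 493.113, 205.446] pointing down, gripper open.
Joint ranges: [-3.03, 3.03], [-0.79, 2.21], [0.23, 2.52], [-1.04, 4.18], [0, 3.07], [-2.55, 2.55]. Speed limits (rad/s): [2.22, 2.22, 2.57, 3.14, 3.14, 3.14].

## Interface

Orientations are given as [roll, pitch, yaw] about the fixed x, y, z axes, in that order (R = Rz(yaw) Ry(pitch) Rx(roll)).
In Python, from cell import manip gives the robot as it stands. The module is installed in compiled form; this text tells all that it offers.
- The arm moves only by the shell command python3 -m inch 'ROWS' [FORCE]. ROWS is JSON, a list of rows, each an object of numbers: "gripper": the opening, from 0 (shut) to 1 (fully open); "dx", "dy", "dz": the shift along the world's x, y, z in m; "wx", "wy", "wz": the turn, a rotation vector about the world's x, y, z in degrees. A call has exactly 5 rows; each row is the pose to reach, as a shift and turn from the pose commanded when the call began; what a row does not reach only later rows make up. A row lasts 1/12 s, in which the tool goes at most 41.7 mm and 7.16 degrees, less where a joint would pass 70% of its speed; a pose out of reach is approached as far as the arm can. A call with a gripper value outside its range is refused whole. The fingers move at their own pace and stop on an object; FORCE is the grip in N (left out, the last holds). Time passes only in rows, so rows that repeat a pose let the fingers close, or fill a call up. It gives the time, the measured TCP pose, the force, the opening and the grip force at its end, in the units of the state.
- manip.read_state(): the state, without advancing time (a new reading comes with each control period).
- manip.camera(name): name is "side" or "top"; returns the picture (420x560x3 uint8, blue, green, red); there is no depth.
- manip.camera_info(name): a dict with "camera_matrix" (3x3 intrinsics, pixels), "D" ([k1, k2, p1, p2, k3] as OpenCV has them; the pictures are not rectified), "R" (3x3) and "t" (3): a world point X has camera coordinates R X + t. Camera axes: x right, y down, z forward; pixel columns grow to the right and rows downward; lengths in mm; the calibration is good to about 2 mm. A picture is of the moment at which its call begins. camera_info takes no time and is no camera call.
- manip.sign_off(): hands the job in; it is judged then, once.
The state is a dict: "clock": time; "joints": joint angles; "qd": joint speeds; "effort": joint torques, N m; "eef_pos": TCP position; "eef_rot": TCP orientation; "wrist_force": force on the tool from outside, world axes, zero at the start; "moment": the same for the moment, N m; "finger_gap": finger opening in mm; "finger_force": force on a finger pad.
Only numpy, scipy, OpenCV 4.12 (cv2) and the standard library are available. Lean on these libraries where they do the work, as an engineer would, in place of code of your own. Each camera call takes 0.05 s, during which the arm holds its last target. There are 200 camera calls.

## Task

Bring the green wax blank under the brass drill bush: press the red lock button on the slide's carriage with a fingertip and, keeping it held down, push the carriage all the way to its end stop at the bridge. Then let the button spring back up so that the carriage is locked there, and move clear. The wax stays lying in its nest, nothing is picked up, and the other things on the bench are left where they are.

Things in the scene. Friction and masses are not known exactly. Their poses are not given: they have to be found in the camera images.
- drill_slide: Fixed frame of a small drilling slide: grey base plate 116 (x) x 240 (y) x 10 mm, two steel guide rods, dark end blocks 34 mm high, a toothed strip (33 mm high) along its +x side. Origin: centre of the plate's underside, on the bench top. The carriage travels 80 mm level towards the frame's own +y, to the end block by the bridge (see guide_bush).
- carriage (a joint): Travel of the carriage (m): 0 at the start, 0.080 at the end stop. A tooth under the red button locks it every 16 mm (1.5 mm play either way): it moves only while the button is at least 4.5 mm down, then with 2 to 3 N. Aluminium deck 88 (x) x 112 (y) mm, top 34 mm above the bench, centre at y = -40 mm of the frame at the start; from rear to front: red button, blue push rest, nest.
- lock_button (a joint): How far the red button is pressed (m): 0 up, 0.007 fully down, straight down. Spring: about 2 N to start, 4.3 N at 5 mm, 5.5 N fully down. It comes up by itself when let go and then locks the carriage at a notch, if one is there; one lies at the end stop.
- button_top (a point): Centre of the top face of the red lock button (30 (x) x 32 (y) mm); moves with button and carriage; axes parallel to the frame's. 52 mm above the bench when up, 45 mm when fully down; the dark rim round it is 41 mm high. Behind it (-y) nothing stands on the carriage.
- push_rest (a point): Middle of the top edge of the rear face of the blue push rest: an upright rib 60 (x) x 10 (y) mm, 66 mm above the bench, on the carriage 22 mm ahead (+y) of the button's centre. A fingertip on the button that moves towards +y bears against this face and pushes the carriage.
- nest (a point): Centre of the floor of the shallow nest on the carriage deck, 34 mm above the bench, 62 mm ahead (+y) of the button's centre; lips 6 mm high, inner size 75 (x) x 31 (y) mm. Axes parallel to the frame's.
- guide_bush (a point): Centre of the underside of the brass guide bush (18 mm across), 54 mm above the bench, in the fixed aluminium bridge that crosses the slide at the frame's y = +72 mm: crossbar 112 (x) x 24 (y) mm, 54 to 64 mm above the bench, the bush up to 70 mm. The nest lies straight below it when the carriage is at its end stop.
- wax_blank: Loose green block of carving wax, 28 x 72 x 14 mm (long along its own y), lying flat in the nest across the slide. Origin: centre of its underside.
- red_pliers: Bystander: pliers with red grips, 44 x 164 x 12 mm, lying on the bench beyond the slide. Origin: centre of the underside.
- flux_pot: Bystander: small round beige pot, 45 mm across, 31 mm high. Origin: centre of the underside.
- caliper: Bystander: steel caliper, 53 x 190 x 8 mm, lying flat. Origin: centre of the underside.
- loupe: Bystander: grey folding loupe, 27 x 40 x 20 mm. Origin: centre of the underside.
- pumice: Bystander: white pumice stone, 27 x 35 x 16 mm. Origin: centre of the underside.
- solder_coil: Bystander: flat coil of silvery solder wire, 44 mm across, 5 mm high. Origin: centre of the underside.

How it is judged (in metres and radians):
On the way, in this order (a step that is already met when the one before it is completed fails the run):
1. the red button is pressed down while the carriage is still at its start (value of joint lock_button above 0.004 m and value of joint carriage below 0.012 m), for 0.1 s.
2. the carriage passes the middle of its travel with the button held down (value of joint lock_button above 0.003 m and value of joint carriage between 0.03 and 0.07 m), for 0.1 s.
3. the carriage arrives at its end stop with the button still held down (value of joint lock_button above 0.003 m and value of joint carriage above 0.077 m), for 0.05 s.
At the end, for the whole second after the job is handed in: The carriage is within 3 mm of its end stop and locked, with the button up again (pressed less than 2 mm); the wax lies flat in its nest, at rest, its centre within 6 mm of the bush's axis (value of joint carriage above 0.077 m and value of joint lock_button below 0.002 m and horizontal distance between wax_blank and guide_bush below 0.006 m and z of wax_blank in the frame of nest below 0.004 m and angle between wax_blank's own z axis and vertical below 0.08 rad and linear speed of wax_blank below 0.02 m/s); the robot touches nothing.
It fails at once if the wax is lifted or pushed out of its nest (z of wax_blank in the frame of nest above 0.008 m or angle between wax_blank's own z axis and vertical above 0.3 rad or horizontal distance between wax_blank and nest above 0.012 m).
It fails at once if another thing on the bench is moved by more than 20 mm or lifted (distance of any of red_pliers, flux_pot, caliper, loupe, pumice, solder_coil from where it was at the start of the episode above 0.02 m).
It also fails if it takes over 32 s, if anything falls off the work surface, if the arm or the gripper's body presses on something with over 40 N, if the wrist force passes 120 N, or if a joint passes its speed limit or range.

## Working session

There is one attempt and no reset: what is moved stays moved. The work goes in short steps, Python scripts to look and compute and a shell command to move; the robot and the scene stay as the last step left them, time stands still between calls to the robot, and variables do not carry over. Pictures are saved under pics/ and viewed, at most 10 in all, crops included, and the job is handed in when it is done.

```bash
mkdir -p pics
python3 - <<'E'
from cell import manip
import cv2
for n in("top","side"):
    cv2.imwrite(f"pics/{n}0.png",manip.camera(n)); i=manip.camera_info(n); print(n,i)
s=manip.read_state(); print(s)
E
```

```text
top {'camera_matrix': array([[465.82380641,   0.        , 274.59406372],
       [  0.        , 465.82380641, 210.47746834],
       [  0.        ,   0.        ,   1.        ]]), 'D': array([-0.13591532,  0.        ,  0.        ,  0.        ,  0.        ]), 'R': array([[-0.02744923, -0.99960364,  0.00625338],
       [-0.98455526,  0.02595287, -0.17313977],
       [ 0.17290886, -0.01090935, -0.98487741]]), 't': array([ 15.3839019 , 544.71726671, 991.61011827])}
side {'camera_matrix': array([[390.13607868,   0.        , 276.1777767 ],
       [  0.        , 390.13607868, 209.60425873],
       [  0.        ,   0.        ,   1.        ]]), 'D': array([-0.10106836,  0.        ,  0.        ,  0.        ,  0.        ]), 'R': array([[ 0.86220015, -0.50648265, -0.00928644],
       [-0.28934251, -0.47734323, -0.82971341],
       [ 0.41580263,  0.71806599, -0.55811236]]), 't': array([-480.98400299,  249.97996844,  646.74111193])}
{'clock': 0.1, 'joints': array([ 1.04541735e+00,  3.00398507e-01,  1.52150090e+00,  4.00857027e-07,
        1.32068618e+00, -6.65807392e-02]), 'qd': array([ 0.001675  , -0.00115672, -0.0004051 , -0.0002057 , -0.00039813,
       -0.00061999]), 'effort': array([ 1.40929274e-04, -5.32643723e+01, -3.53286695e+01,  7.08794896e-02,
        2.34754389e-02, -9.21180367e-05]), 'eef_pos': array([243.45919219, 492.93070875, 204.96006362]), 'eef_rot': array([-3.14060195e+00, -6.64486915e-05,  2.68279429e+00]), 'wrist_force': array([-0.19294359, -0.98876171, -0.05056794]), 'moment': array([0.018008  , 0.06368018, 0.00155671]), 'finger_force': 0.0, 'finger_gap': 94.0019023334993}
```

View pics/top0.png

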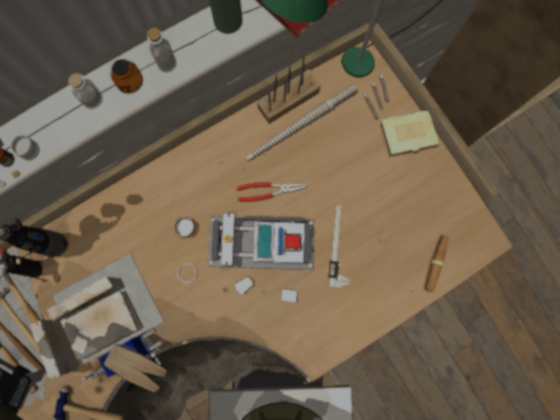

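View pics/side0.png

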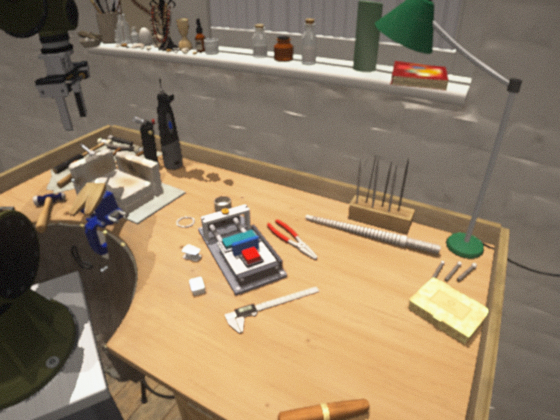

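The top view shows the slide lying nearly along the image's columns: red button about (292,241), blue rest about (281,241), wax (264,242), and bush about (228,239). The side view shows the button at about (252,255). The carriage travels towards image left, which is roughly world +y.

```bash
cat > h.py <<'E'
import cv2,numpy as np
from cell import manip
def ray(n,px):
    i=manip.camera_info(n); u=cv2.undistortPoints(np.float64([[px]]),i["camera_matrix"],i["D"])[0,0]
    return -i["R"].T@i["t"], i["R"].T@np.r_[u,1]
def onz(n,px,z):
    c,d=ray(n,px); return c+d*(z-c[2])/d[2]
def two(a,b):
    (c,d),(e,f)=ray("top",a),ray("side",b)
    s=np.linalg.lstsq(np.c_[d,-f],e-c,rcond=None)[0]; p,q=c+s[0]*d,e+s[1]*f
    return (p+q)/2,np.linalg.norm(p-q)
E
python3 - <<'E'
from h import *
roi={"top":(205,210,318,272),"side":(195,205,290,292)}
H={"red":([(0,150,90),(6,255,255)],52),"blue":([(105,130,50),(125,255,255)],66),"green":([(78,80,40),(98,255,255)],48),"brass":([(12,110,90),(28,255,255)],70)}
C={}
for n in roi:
    im=cv2.imread(f"pics/{n}0.png"); x0,y0,x1,y1=roi[n]; c=im[y0:y1,x0:x1]; hsv=cv2.cvtColor(c,cv2.COLOR_BGR2HSV)
    for k,((lo,hi),z) in H.items():
        m=cv2.inRange(hsv,lo,hi)
        if k=="red": m|=cv2.inRange(hsv,(172,150,90),(180,255,255))
        N,L,S,ce=cv2.connectedComponentsWithStats(m)
        if N<2: print(n,k,"none"); continue
        for j in sorted(range(1,N),key=lambda j:-S[j,4])[:2]:
            p=ce[j]+[x0,y0]; r=cv2.minAreaRect(np.argwhere(L==j)[:,::-1].astype(np.float32))
            print(n,k,S[j,4],p.round(1),S[j,:4]+[x0,y0,0,0],round(r[2],1),onz(n,p,z).round(1))
    cv2.imwrite(f"pics/{n}c.png",cv2.resize(c,None,fx=5 if n=="side" else 6.5,fy=5 if n=="side" else 6.5,interpolation=cv2.INTER_CUBIC))
E
```

```text
top red 181 [292.4 241.2] [286 235  14  14] 90.0 [474.6 -36.5  52. ]
top blue 60 [280.2 241.7] [279 229   3  25] 90.0 [472.8  -9.3  66. ]
top green 368 [264. 241.] [258 226  13  31] 90.0 [477.1  26.   48. ]
top brass 32 [227.5 238.5] [225 236   6   6] 90.0 [482.2 104.4  70. ]
side red 213 [250.4 254.4] [241 247  19  17] 63.4 [473.3 -42.5  52. ]
side red 94 [277.3 233.1] [268 224  20  18] 39.1 [555.5  -9.5  52. ]
side blue 89 [244.4 240.9] [232 236  26  11] 72.5 [475.3 -13.5  66. ]
side green 235 [237.2 237.4] [223 230  32  17] 71.6 [476.6  26.2  48. ]
side brass 1429 [272.3 238.5] [248 205  42  87] 90.0 [525.7 -40.4  70. ]
side brass 422 [209.6 269.8] [195 249  35  43] 60.9 [378.9 -61.9  70. ]
```

View pics/topc.png

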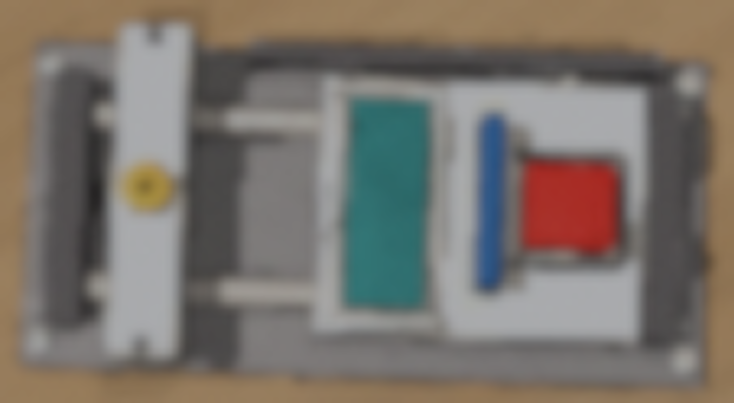

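View pics/sidec.png

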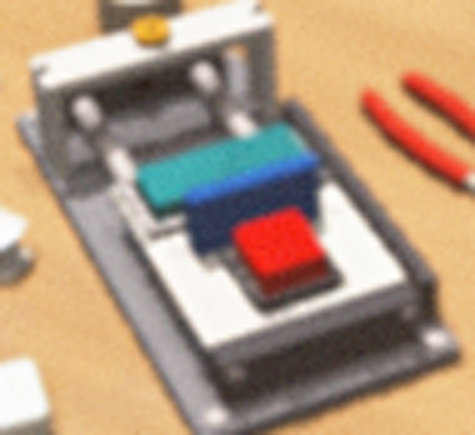

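The crops confirm it: wax in the nest, bush centre at top-crop (147,188), button at (572,206). The button-to-bush distance measures 141 mm against 142 expected. That puts the button at about (474.7, -37) with the frame's yaw at about -3°, so +y of the frame is (0.053, 0.999). I'll approach with the gripper shut and turn to yaw 87°.

```bash
python3 -m inch '[{"gripper":0,"dx":0.016,"dy":-0.036,"wz":-7},{"gripper":0,"dx":0.032,"dy":-0.072,"wz":-14},{"gripper":0,"dx":0.048,"dy":-0.108,"wz":-21},{"gripper":0,"dx":0.064,"dy":-0.144,"wz":-28},{"gripper":0,"dx":0.080,"dy":-0.180,"wz":-35}]' 30
python3 -m inch '[{"gripper":0,"dx":0.016,"dy":-0.036,"wz":-7},{"gripper":0,"dx":0.032,"dy":-0.072,"wz":-14},{"gripper":0,"dx":0.048,"dy":-0.108,"wz":-21},{"gripper":0,"dx":0.064,"dy":-0.144,"wz":-28},{"gripper":0,"dx":0.080,"dy":-0.180,"wz":-31.7}]'
```

```text
validation failed for argument at $[0]...
validation failed for argument at $[0]...
```

```bash
python3 -m inch '[{"gripper":0.0,"dx":0.016,"dy":-0.036,"dz":0.0,"wx":0.0,"wy":0.0,"wz":-7.0},{"gripper":0.0,"dx":0.032,"dy":-0.072,"dz":0.0,"wx":0.0,"wy":0.0,"wz":-14.0},{"gripper":0.0,"dx":0.048,"dy":-0.108,"dz":0.0,"wx":0.0,"wy":0.0,"wz":-21.0},{"gripper":0.0,"dx":0.064,"dy":-0.144,"dz":0.0,"wx":0.0,"wy":0.0,"wz":-28.0},{"gripper":0.0,"dx":0.080,"dy":-0.180,"dz":0.0,"wx":0.0,"wy":0.0,"wz":-35.0}]' 30
```

```text
clock: 0.52
eef_pos: [323.7, 311.3, 205.2]
eef_rot: [-3.141, 0.0, 2.066]
wrist_force: [1.0, -0.2, 1.1]
finger_gap: 63.6
finger_force: 0.0
```

```bash
python3 -m inch '[{"gripper":0,"dx":0.016,"dy":-0.036,"dz":0,"wx":0,"wy":0,"wz":-7},{"gripper":0,"dx":0.032,"dy":-0.072,"dz":0,"wx":0,"wy":0,"wz":-14},{"gripper":0,"dx":0.048,"dy":-0.108,"dz":0,"wx":0,"wy":0,"wz":-21},{"gripper":0,"dx":0.064,"dy":-0.144,"dz":0,"wx":0,"wy":0,"wz":-28},{"gripper":0,"dx":0.080,"dy":-0.180,"dz":0,"wx":0,"wy":0,"wz":-31.7}]'
python3 -m inch '[{"gripper":0,"dx":0.016,"dy":-0.036,"dz":0,"wx":0,"wy":0,"wz":0},{"gripper":0,"dx":0.032,"dy":-0.072,"dz":0,"wx":0,"wy":0,"wz":0},{"gripper":0,"dx":0.048,"dy":-0.108,"dz":0,"wx":0,"wy":0,"wz":0},{"gripper":0,"dx":0.064,"dy":-0.144,"dz":0,"wx":0,"wy":0,"wz":0},{"gripper":0,"dx":0.071,"dy":-0.170,"dz":0,"wx":0,"wy":0,"wz":0}]'
```

```text
clock: 0.93
eef_pos: [403.8, 131.2, 205.5]
eef_rot: [3.142, -0.0, 1.512]
wrist_force: [0.2, 0.5, -0.3]
finger_gap: 30.5
finger_force: 0.0
clock: 1.35
eef_pos: [475.4, -39.7, 205.1]
eef_rot: [-3.141, 0.0, 1.517]
wrist_force: [0.7, 0.7, -0.1]
finger_gap: 0.2
finger_force: 0.0
```

```bash
python3 -m inch '[{"gripper":0,"dx":0,"dy":0,"dz":-0.035,"wx":0,"wy":0,"wz":0},{"gripper":0,"dx":0,"dy":0,"dz":-0.07,"wx":0,"wy":0,"wz":0},{"gripper":0,"dx":0,"dy":0,"dz":-0.105,"wx":0,"wy":0,"wz":0},{"gripper":0,"dx":0,"dy":0,"dz":-0.130,"wx":0,"wy":0,"wz":0},{"gripper":0,"dx":0,"dy":0,"dz":-0.140,"wx":0,"wy":0,"wz":0}]'
python3 - <<'E'
from h import *
c=manip.camera("side")[185:290,185:300]; cv2.imwrite("pics/s1.png",cv2.resize(c,None,fx=5,fy=5,interpolation=cv2.INTER_CUBIC))
print(manip.read_state()["eef_pos"],manip.read_state()["joints"])
E
```

```text
clock: 1.77
eef_pos: [472.7, -36.7, 62.0]
eef_rot: [-3.136, -0.001, 1.519]
wrist_force: [0.5, -0.6, -0.3]
finger_gap: 0.3
finger_force: 0.0
[472.85077371 -36.68136665  62.15433564] [-1.54656284e-01  3.17138545e-01  1.86826427e+00 -2.42864580e-05
  9.61555459e-01 -1.02425182e-01]
```

View pics/s1.png

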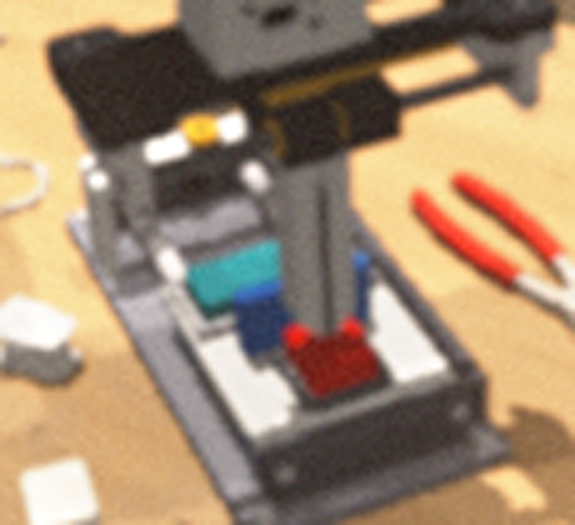

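The fingertip (crop pixel (320,325)) hangs centred over the button, behind the blue rest. Next I press down.

```bash
python3 -m inch '[{"gripper":0,"dx":0,"dy":0,"dz":-0.004,"wx":0,"wy":0,"wz":0},{"gripper":0,"dx":0,"dy":0,"dz":-0.008,"wx":0,"wy":0,"wz":0},{"gripper":0,"dx":0,"dy":0,"dz":-0.012,"wx":0,"wy":0,"wz":0},{"gripper":0,"dx":0,"dy":0,"dz":-0.014,"wx":0,"wy":0,"wz":0},{"gripper":0,"dx":0,"dy":0,"dz":-0.014,"wx":0,"wy":0,"wz":0}]'
```

```text
clock: 2.23
eef_pos: [475.0, -36.9, 51.9]
eef_rot: [3.14, 0.0, 1.519]
wrist_force: [-0.5, 0.1, 3.3]
finger_gap: 0.4
finger_force: 1.1
```

```bash
python3 -m inch '[{"gripper":0,"dx":0,"dy":0,"dz":-0.002,"wx":0,"wy":0,"wz":0},{"gripper":0,"dx":0,"dy":0,"dz":-0.004,"wx":0,"wy":0,"wz":0},{"gripper":0,"dx":0,"dy":0,"dz":-0.0055,"wx":0,"wy":0,"wz":0},{"gripper":0,"dx":0,"dy":0,"dz":-0.0055,"wx":0,"wy":0,"wz":0},{"gripper":0,"dx":0,"dy":0,"dz":-0.0055,"wx":0,"wy":0,"wz":0}]'
```

```text
clock: 2.65
eef_pos: [475.0, -36.9, 46.2]
eef_rot: [3.141, 0.0, 1.519]
wrist_force: [1.8, -0.2, 5.8]
finger_gap: 0.6
finger_force: 2.5
```

Pressed about 6 mm, and 5.8 N fits the spring. Next I push along +y.

```bash
python3 -m inch '[{"gripper":0,"dx":0.0002,"dy":0.004,"dz":-0.0003,"wx":0,"wy":0,"wz":0},{"gripper":0,"dx":0.0004,"dy":0.008,"dz":-0.0003,"wx":0,"wy":0,"wz":0},{"gripper":0,"dx":0.0006,"dy":0.012,"dz":-0.0003,"wx":0,"wy":0,"wz":0},{"gripper":0,"dx":0.0008,"dy":0.016,"dz":-0.0003,"wx":0,"wy":0,"wz":0},{"gripper":0,"dx":0.001,"dy":0.02,"dz":-0.0003,"wx":0,"wy":0,"wz":0}]'
python3 -m inch '[{"gripper":0,"dx":0.0002,"dy":0.004,"dz":0,"wx":0,"wy":0,"wz":0},{"gripper":0,"dx":0.0004,"dy":0.008,"dz":0,"wx":0,"wy":0,"wz":0},{"gripper":0,"dx":0.0006,"dy":0.012,"dz":0,"wx":0,"wy":0,"wz":0},{"gripper":0,"dx":0.0008,"dy":0.016,"dz":0,"wx":0,"wy":0,"wz":0},{"gripper":0,"dx":0.001,"dy":0.02,"dz":0,"wx":0,"wy":0,"wz":0}]'
```

```text
clock: 3.07
eef_pos: [476.1, -17.0, 46.1]
eef_rot: [3.14, 0.0, 1.519]
wrist_force: [1.5, -1.8, 4.7]
finger_gap: 0.3
finger_force: 2.6
clock: 3.48
eef_pos: [477.3, 3.0, 46.1]
eef_rot: [3.14, 0.0, 1.519]
wrist_force: [2.6, -1.4, 4.1]
finger_gap: 0.5
finger_force: 2.5
```

```bash
python3 -m inch '[{"gripper":0,"dx":0.0002,"dy":0.004,"dz":-0.0003,"wx":0,"wy":0,"wz":0},{"gripper":0,"dx":0.0004,"dy":0.008,"dz":-0.0003,"wx":0,"wy":0,"wz":0},{"gripper":0,"dx":0.0006,"dy":0.012,"dz":-0.0003,"wx":0,"wy":0,"wz":0},{"gripper":0,"dx":0.0008,"dy":0.016,"dz":-0.0003,"wx":0,"wy":0,"wz":0},{"gripper":0,"dx":0.001,"dy":0.02,"dz":-0.0003,"wx":0,"wy":0,"wz":0}]'
python3 -m inch '[{"gripper":0,"dx":0.0002,"dy":0.004,"dz":0,"wx":0,"wy":0,"wz":0},{"gripper":0,"dx":0.0004,"dy":0.008,"dz":0,"wx":0,"wy":0,"wz":0},{"gripper":0,"dx":0.0005,"dy":0.011,"dz":0,"wx":0,"wy":0,"wz":0},{"gripper":0,"dx":0.0007,"dy":0.014,"dz":0,"wx":0,"wy":0,"wz":0},{"gripper":0,"dx":0.0008,"dy":0.016,"dz":0,"wx":0,"wy":0,"wz":0}]'
python3 - <<'E'
from h import *
a=manip.camera("side")[185:290,160:300]; b=manip.camera("top")[200:280,200:320]
f=lambda c,k:cv2.resize(c,None,fx=k,fy=k,interpolation=cv2.INTER_CUBIC)
A,B=f(a,2.8),f(b,3.2); o=np.zeros((300,800,3),np.uint8); o[:A.shape[0],:A.shape[1]]=A; o[:B.shape[0],400:400+B.shape[1]]=B[:300,:400]
cv2.imwrite("pics/s2.png",o)
E
```

```text
clock: 3.9
eef_pos: [478.5, 23.0, 45.9]
eef_rot: [3.139, 0.0, 1.519]
wrist_force: [2.9, -1.3, 4.8]
finger_gap: 0.7
finger_force: 2.6
clock: 4.32
eef_pos: [479.2, 39.1, 45.9]
eef_rot: [3.139, 0.0, 1.519]
wrist_force: [3.5, -1.1, 5.2]
finger_gap: 0.8
finger_force: 2.6
```

View pics/s2.png

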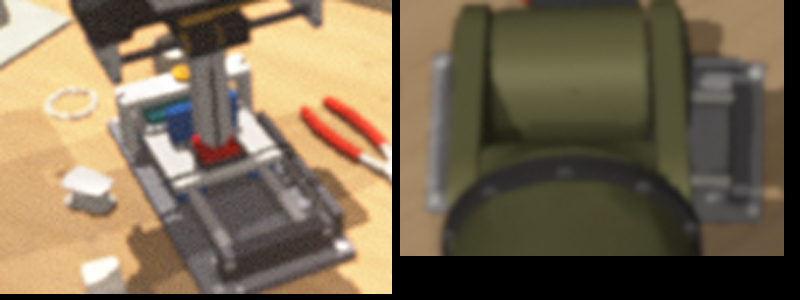

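The carriage has followed, with the wax under the bridge and the tip on the button (crop (217,145)). I go on to the end stop, watching the force.

```bash
python3 -m inch '[{"gripper":0,"dx":0,"dy":0.0015,"dz":0,"wx":0,"wy":0,"wz":0},{"gripper":0,"dx":0,"dy":0.003,"dz":0,"wx":0,"wy":0,"wz":0},{"gripper":0,"dx":0,"dy":0.0045,"dz":0,"wx":0,"wy":0,"wz":0},{"gripper":0,"dx":0,"dy":0.006,"dz":0,"wx":0,"wy":0,"wz":0},{"gripper":0,"dx":0,"dy":0.006,"dz":0,"wx":0,"wy":0,"wz":0}]'
python3 -m inch '[{"gripper":0,"dx":0,"dy":0.001,"dz":0,"wx":0,"wy":0,"wz":0},{"gripper":0,"dx":0,"dy":0.002,"dz":0,"wx":0,"wy":0,"wz":0},{"gripper":0,"dx":0,"dy":0.003,"dz":0,"wx":0,"wy":0,"wz":0},{"gripper":0,"dx":0,"dy":0.004,"dz":0,"wx":0,"wy":0,"wz":0},{"gripper":0,"dx":0,"dy":0.005,"dz":0,"wx":0,"wy":0,"wz":0}]'
```

```text
clock: 4.83
eef_pos: [478.9, 45.0, 45.7]
eef_rot: [3.14, 0.0, 1.519]
wrist_force: [1.6, -1.5, 4.7]
finger_gap: 0.5
finger_force: 2.6
clock: 5.25
eef_pos: [478.6, 49.7, 45.6]
eef_rot: [3.141, 0.001, 1.519]
wrist_force: [0.3, -3.4, 5.4]
finger_gap: 0.5
finger_force: 2.7
```

```bash
python3 -m inch '[{"gripper":0,"dx":0,"dy":0.001,"dz":0,"wx":0,"wy":0,"wz":0},{"gripper":0,"dx":0,"dy":0.002,"dz":0,"wx":0,"wy":0,"wz":0},{"gripper":0,"dx":0,"dy":0.003,"dz":0,"wx":0,"wy":0,"wz":0},{"gripper":0,"dx":0,"dy":0.003,"dz":0,"wx":0,"wy":0,"wz":0},{"gripper":0,"dx":0,"dy":0.003,"dz":0,"wx":0,"wy":0,"wz":0}]'
python3 - <<'E'
from h import *
a=manip.camera("side")[185:290,160:300]
cv2.imwrite("pics/s3.png",cv2.resize(a,None,fx=5,fy=5,interpolation=cv2.INTER_CUBIC))
E
```

```text
clock: 5.67
eef_pos: [478.6, 52.8, 45.6]
eef_rot: [3.141, 0.0, 1.519]
wrist_force: [-0.0, -2.8, 5.6]
finger_gap: 0.6
finger_force: 2.7
```

View pics/s3.png

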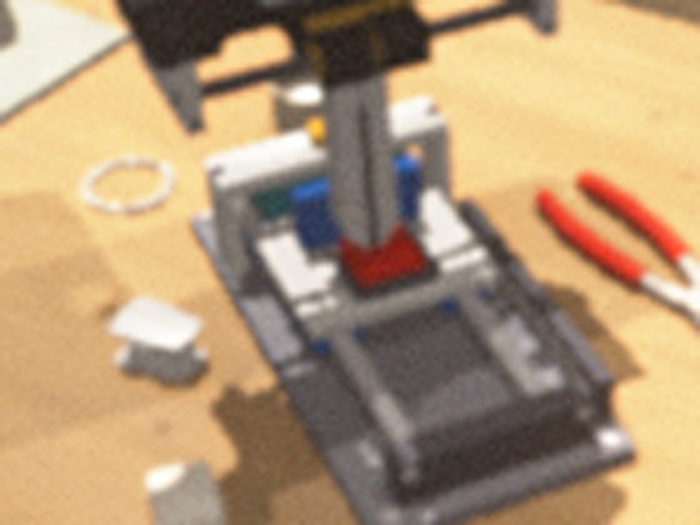

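The tip is sliding forward on the button (crop (375,240)) with steady friction of about 3 N. The carriage is at or near the stop, so I go on until the tip bears on the rest.

```bash
python3 -m inch '[{"gripper":0,"dx":0,"dy":0.001,"dz":0,"wx":0,"wy":0,"wz":0},{"gripper":0,"dx":0,"dy":0.002,"dz":0,"wx":0,"wy":0,"wz":0},{"gripper":0,"dx":0,"dy":0.003,"dz":0,"wx":0,"wy":0,"wz":0},{"gripper":0,"dx":0,"dy":0.004,"dz":0,"wx":0,"wy":0,"wz":0},{"gripper":0,"dx":0,"dy":0.004,"dz":0,"wx":0,"wy":0,"wz":0}]'
```

```text
clock: 6.13
eef_pos: [478.6, 56.6, 45.6]
eef_rot: [3.141, 0.001, 1.519]
wrist_force: [0.8, -5.2, 4.9]
finger_gap: 0.1
finger_force: 4.0
```

```bash
python3 -m inch '[{"gripper":0,"dx":0,"dy":0.0005,"dz":0,"wx":0,"wy":0,"wz":0},{"gripper":0,"dx":0,"dy":0.001,"dz":0,"wx":0,"wy":0,"wz":0},{"gripper":0,"dx":0,"dy":0.0015,"dz":0,"wx":0,"wy":0,"wz":0},{"gripper":0,"dx":0,"dy":0.0015,"dz":0,"wx":0,"wy":0,"wz":0},{"gripper":0,"dx":0,"dy":0.0015,"dz":0,"wx":0,"wy":0,"wz":0}]'
```

```text
clock: 6.55
eef_pos: [478.6, 56.7, 45.6]
eef_rot: [3.141, 0.003, 1.519]
wrist_force: [-1.0, -17.2, 5.7]
finger_gap: 0.5
finger_force: 9.9
```

The force rose to 17 N at 94 mm of travel (80 + 14), so the carriage is at the hard stop. Next I lift straight up, ease back once the button is up, and move clear.

```bash
python3 -m inch '[{"gripper":0,"dx":0,"dy":-0.001,"dz":0.002,"wx":0,"wy":0,"wz":0},{"gripper":0,"dx":0,"dy":-0.001,"dz":0.005,"wx":0,"wy":0,"wz":0},{"gripper":0,"dx":0,"dy":-0.001,"dz":0.009,"wx":0,"wy":0,"wz":0},{"gripper":0,"dx":0,"dy":-0.0025,"dz":0.014,"wx":0,"wy":0,"wz":0},{"gripper":0,"dx":0,"dy":-0.005,"dz":0.025,"wx":0,"wy":0,"wz":0}]'
python3 -m inch '[{"gripper":0,"dx":0,"dy":0,"dz":0.03,"wx":0,"wy":0,"wz":0},{"gripper":0,"dx":0,"dy":0,"dz":0.065,"wx":0,"wy":0,"wz":0},{"gripper":0,"dx":0,"dy":0,"dz":0.1,"wx":0,"wy":0,"wz":0},{"gripper":0,"dx":-0.02,"dy":0.03,"dz":0.12,"wx":0,"wy":0,"wz":0},{"gripper":0,"dx":-0.04,"dy":0.065,"dz":0.13,"wx":0,"wy":0,"wz":0}]'
python3 -m inch '[{"gripper":0,"dx":-0.01,"dy":0.036,"dz":0,"wx":0,"wy":0,"wz":0},{"gripper":0,"dx":-0.02,"dy":0.072,"dz":0,"wx":0,"wy":0,"wz":0},{"gripper":0,"dx":-0.03,"dy":0.108,"dz":0,"wx":0,"wy":0,"wz":0},{"gripper":0,"dx":-0.04,"dy":0.144,"dz":0,"wx":0,"wy":0,"wz":0},{"gripper":0,"dx":-0.05,"dy":0.18,"dz":0,"wx":0,"wy":0,"wz":0}]'
python3 -m inch '[{"gripper":0,"dx":-0.01,"dy":0.036,"dz":0,"wx":0,"wy":0,"wz":0},{"gripper":0,"dx":-0.02,"dy":0.06,"dz":0,"wx":0,"wy":0,"wz":0},{"gripper":0,"dx":-0.03,"dy":0.08,"dz":0,"wx":0,"wy":0,"wz":0},{"gripper":0,"dx":-0.03,"dy":0.08,"dz":0,"wx":0,"wy":0,"wz":0},{"gripper":0,"dx":-0.03,"dy":0.08,"dz":0,"wx":0,"wy":0,"wz":0}]'
python3 - <<'E'
from h import *
a=manip.camera("side")[185:290,160:300]; im=manip.camera("top"); b=im[200:280,200:320]
f=lambda c,k:cv2.resize(c,None,fx=k,fy=k,interpolation=cv2.INTER_CUBIC)
A,B=f(a,2.8),f(b,3.2); o=np.zeros((300,800,3),np.uint8); o[:A.shape[0],:A.shape[1]]=A; o[:B.shape[0],400:400+B.shape[1]]=B[:300,:400]
cv2.imwrite("pics/s4.png",o)
hsv=cv2.cvtColor(im,cv2.COLOR_BGR2HSV); m=cv2.inRange(hsv,(0,150,60),(6,255,255))|cv2.inRange(hsv,(172,150,60),(180,255,255)); m[:225]=0;m[260:]=0;m[:,:210]=0;m[:,318:]=0
p=np.argwhere(m)[:,::-1].mean(0); print(p,onz("top",p,52))
E
```

```text
clock: 6.97
eef_pos: [477.5, 53.5, 69.8]
eef_rot: [-3.139, 0.0, 1.519]
wrist_force: [-0.8, 0.4, -0.3]
finger_gap: 0.3
finger_force: 0.0
clock: 7.38
eef_pos: [438.8, 118.3, 203.8]
eef_rot: [3.138, -0.001, 1.515]
wrist_force: [1.0, 0.1, 0.7]
finger_gap: 0.2
finger_force: 0.0
clock: 7.8
eef_pos: [387.4, 300.2, 201.2]
eef_rot: [3.141, -0.001, 1.519]
wrist_force: [1.5, -0.3, 0.2]
finger_gap: 0.3
finger_force: 0.0
clock: 8.22
eef_pos: [357.9, 378.9, 200.6]
eef_rot: [-3.141, 0.0, 1.521]
wrist_force: [-0.6, -0.2, -0.1]
finger_gap: 0.6
finger_force: 0.0
[256.16763006 240.00578035] [479.35020851  43.05809099  52.        ]
```

View pics/s4.png

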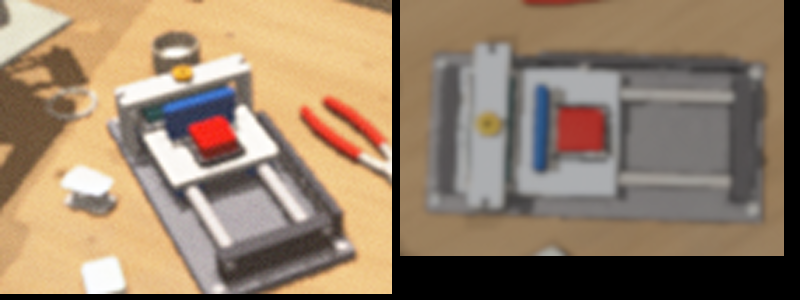

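The carriage stands at the bridge with the button up (side crop (213,135)). The button has travelled 79.7 mm, and the bench is undisturbed.

```bash
python3 -c "from cell import manip; print(manip.sign_off())"
```

```text
the job is handed in; nothing more can be done
None
```

I handed the job in with the carriage measured about 79.7 mm along (end stop at 80 mm), the button seen up, the wax under the bush and the arm clear; the hand-in call returned no verdict, and I did not test the lock itself.

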